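# Roll the wire spool onto the reel stand

## Task

Push the spool of copper wire up the ramp of the blue reel stand with your fingertips, over the front roller, until it sits squarely between the two rollers at the back stop. Stay behind it so that it does not run away or roll back off the ramp; do not lift or tip it, and leave the jar, the key-dip block and the hammer tails where they are. Finish with the hand clear.

Things in the scene. Friction and masses are not known exactly. Their poses are not given: they have to be found in the camera images.
- spool: Spool of copper wire, 0.45 to 0.8 kg, lying loose on its side in front of the ramp, roughly in line; smooth, rolls freely. Two black flanges 80 mm in diameter, 4 mm thick, 60 mm over their outer faces; wire wound firmly between them to 66 mm diameter. Origin at its centre (40 mm up at the start); y is its axis, level; x and z turn as it rolls. A fingertip that meets it above centre height tends to ride up on it.
- stand: Reel stand of blue sheet steel, fixed to the counter, 198 mm long, 108 mm wide. Origin on the counter; x points up the ramp, y along the rollers, z up. Side cheeks 26 mm high, 80 mm apart inside, run from x = -30 mm to the back stop and flare to about 105 mm apart at x = -63 mm. Back stop: plate 89 mm wide, 65 mm high, near face at x = +95 mm.
- ramp_foot (a point): Middle of the ramp's lower edge, on the counter, at x = -100 mm in the stand's frame. The smooth ramp, 108 mm wide, rises from here to 18 mm high at x = +20 mm (about 8 degrees), close before the front roller.
- seat (a point): Where the spool's centre lies when seated: x = +52 mm, y = 0, 55 mm up, in the stand's frame, midway between two free-turning steel rollers (16 mm diameter, 78 mm long, axes along y, 12 mm up, at x = +30 and +74 mm). The spool drops 5 mm off the front roller into this place and stays, 3 mm short of the back stop.
- jar: Frosted glass jar with an aluminium lid, 60 mm in diameter, 68 mm high, loose. Origin at the centre of its underside. To be left alone.
- dip_block: Aluminium key-dip block, 50 x 23 mm, 22 mm high at the step, loose. Origin at the centre of its underside. To be left alone.
- tail_a: Beech hammer tail, a bare wedge-shaped moulding about 80 mm long, 24 mm wide, 10 mm thick, lying flat, loose. Origin on its underside at the widest part. To be left alone.
- tail_b: A second beech hammer tail like the first. To be left alone.
Things that resemble listed ones, but are neither listed nor needed, are in the scene too. Of the things that look like the stand, the largest one is meant.

How it is judged:
On the way:
1. the spool climbs the ramp with its weight on it (x of spool in the frame of stand between -0.07 and 0.01 m and y of spool in the frame of stand between -0.02 and 0.02 m and z of spool in the frame of stand between 0.041 and 0.064 m and contact force between spool and stand above 0.5 N), for 0.1 s.
At the end, for the whole second after the job is handed in: The spool rests down on both rollers: centre within 5 mm of the seat along the ramp, 3 to 4 mm in height and about 13 mm sideways, its axis within 7 degrees of the rollers' direction, at rest; the four bystanders within 15 mm of where they were (distance between spool and seat below 0.014 m and x of spool in the frame of stand between 0.047 and 0.057 m and z of spool in the frame of stand between 0.051 and 0.058 m and angle between the y axis of spool and the y axis of stand, either way round below 0.12 rad and linear speed of spool below 0.02 m/s and angular speed of spool below 0.4 rad/s and distance of each of jar, dip_block, tail_a, tail_b from where it was at the start of the episode below 0.015 m); the robot touches nothing.
It fails at once if the spool is lifted off the counter, the ramp or the rollers (z of spool in the frame of stand above 0.071 m or (x of spool in the frame of stand below -0.1 m and z of spool in the frame of stand above 0.051 m) or (x of spool in the frame of stand below -0.04 m and z of spool in the frame of stand above 0.06 m)).
It fails at once if the spool is tipped towards a flange (angle between spool's own y axis and vertical below 1.3 rad or angle between spool's own y axis and vertical above 1.84 rad).
It fails at once if the spool rolls back and away from the ramp, or off its side (x of spool in the frame of stand below -0.19 m or y of spool in the frame of stand above 0.06 m or y of spool in the frame of stand below -0.06 m).
It fails at once if the spool is flung or runs away (over 0.45 m/s) (linear speed of spool above 0.45 m/s).
It fails at once if the jar, the key-dip block or a hammer tail is pushed away, or the jar tipped (distance of any of jar, dip_block, tail_a, tail_b from where it was at the start of the episode above 0.02 m or angle between jar's own z axis and vertical above 0.3 rad).
It also fails if it takes over 38 s, if anything falls off the work surface, if the arm or the gripper's body presses on something with over 40 N, if the wrist force passes 120 N, or if a joint passes its speed limit or range.

## Robot

A 6-joint arm with a two-finger parallel gripper is mounted at the origin on the work surface. World frame = base frame: x ahead of the robot, y to its left, z up, the work surface at z = 0. Lengths are in m, angles in rad, forces in N, time in s.
With the tool pointing down it reaches from about 0.275 to 0.725 m from the base axis. Payload 5.6 kg.
Tool frame: the origin (TCP) lies at the very end of the fingers, on their centre line; the grasp point (between the pads) lies 19 mm behind it; z points along the fingers, y is the direction in which the jaws open and shut (so a half turn about z gives the same grasp; the last joint's range is limited). The gripper opens to 85 mm and grips with 20 to 120 N. Pads are 22 mm wide; open, the fingers measure 114 mm over their backs; the gripper's body (76 mm by 85 mm) begins 54 mm behind the grasp point. The pads swing forward as they close: fully open they stand 13 mm farther back than shut.
Start: joints at [-0.965, 0.255, 0.108, 0, -1.424, -0.285], TCP at [0.173, -0.522, 0.231] pointing down, gripper open.
Joint ranges: [-2.95, 2.95], [-1.21, 1.97], [-1.09, 1.5], [-2.87, 1.71], [-2.94, -0.07], [-3.05, 3.05]. Speed limits (rad/s): [2.57, 2.57, 3.14, 3.14, 3.14, 3.14].

## Interface

Orientations are given as a unit quaternion [x, y, z, w].
In Python, from plant import readout, optics, workorder gives the robot as it stands. The module is installed in compiled form; this text tells all that it offers.
- The arm moves only by the tool arm_command, never from a script. Its argument "plan" is one flat list of numbers, 7 for each row, row after row: the turn, a rotation vector about the tool's x, y, z in degrees, then the shift along the tool's x, y, z in m, then the finger opening in m, from 0 to 0.0854. In form: [ax, ay, az, tx, ty, tz, gripper, ax, ay, az, tx, ty, tz, gripper, ...]. A call has 1 to 5 rows; each row is the pose to reach, as a shift and turn from the pose commanded when the call began, along the tool's axes at that moment; what a row does not reach only later rows make up. A row lasts 1/10 s, in which the tool goes at most 50 mm and 8.59 degrees, less where a joint would pass 70% of its speed; a pose out of reach is approached as far as the arm can. A call with a gripper value outside its range is refused whole. The fingers move at their own pace and stop on an object; "force" is the grip in N (left out, the last holds). Time passes only in rows, so rows that repeat a pose let the fingers close. It gives the time, the measured TCP pose, the force and the opening at its end, in the units of the state.
- readout.get_state(): the state, without advancing time (a new reading comes with each control period).
- optics.camera(name): name is "scene" or "top" or "wrist"; returns a dict with "color" (420x560x3 uint8, red, green, blue), "z_map" (420x560 float32, m along the optical axis (not along the pixel's ray), 0 where there is no reading), "K" (3x3 intrinsics, pixels), "k1" (the pictures are not rectified: a ray, as slopes to the right and down, at radius r is drawn at 1 + k1 r^2 times it, then the intrinsics apply), "extrinsics" (4x4, takes a point from camera to world coordinates). Camera axes: x right, y down, z forward; pixel columns grow to the right and rows downward; lengths in m; the calibration is good to about 2 mm. A picture is of the moment at which its call begins.
- workorder.close_job(): hands the job in, once; it reports no verdict.
The state is a dict: "clock": time; "joints": joint angles; "dq": joint speeds; "joint_torque": joint torques, N m; "position": TCP position; "eef_rot": TCP orientation; "contact_force": force on the tool from outside, world axes, zero at the start; "wrist_torque": the same for the moment, N m; "width": finger opening in m.
Only numpy, scipy, OpenCV 4.12 (cv2) and the standard library are available. Lean on these libraries where they do the work, as an engineer would, in place of code of your own. Each camera call takes 0.05 s, during which the arm holds its last target.

## Working session

There is one attempt and no reset: what is moved stays moved. The work goes in short steps, Python scripts to look and compute and a tool call to move; the robot and the scene stay as the last step left them, time stands still between calls to the robot, and variables do not carry over. Pictures are saved under pics/ and viewed, and the job is handed in when it is done.

Besides the shell and the picture viewer there is one more tool, called after ">>>" as name(argument=value, ...) on one line, values as JSON. arm_command: Moves the arm, as the interface text tells. Its arguments: {"type":"object","properties":{"plan":{"type":"array","items":{"type":"number"}},"force":{"type":"number"}},"required":["plan"]}

```bash
mkdir -p pics
cat > h.py <<'E'
import numpy as np, cv2
from plant import readout, optics, workorder
def cam(n):
    c=optics.camera(n); return c
def save(c,f): cv2.imwrite('pics/'+f,cv2.cvtColor(c['color'],cv2.COLOR_RGB2BGR))
def world(c):
    h,w=c['z_map'].shape
    u,v=np.meshgrid(np.arange(w),np.arange(h)); K=np.array(c['K']); k=c['k1']
    k=float(np.ravel(k)[0])
    d=np.zeros(5); d[0]=k
    p=cv2.undistortPoints(np.stack([u,v],-1).reshape(-1,1,2).astype(np.float64),K,d).reshape(h,w,2)
    z=c['z_map']; P=np.stack([p[...,0]*z,p[...,1]*z,z],-1)
    E=np.array(c['extrinsics']); W=P@E[:3,:3].T+E[:3,3]
    W[z==0]=np.nan
    return W
E
python3 - <<'E'
from h import *
for n in ['scene','top']:
    c=cam(n); save(c,n+'0.png'); np.savez(n+'0.npz',**c); print(c['k1'],np.round(c['extrinsics'],3).tolist())
print(readout.get_state())
E
```

```text
-0.020578130561276935 [[0.128, 0.78, -0.613, 1.207], [0.992, -0.092, 0.09, -0.061], [0.014, -0.619, -0.785, 0.775], [0.0, 0.0, 0.0, 1.0]]
-0.1316685514737893 [[-0.01, -0.99, 0.144, 0.502], [-0.999, 0.014, 0.029, -0.013], [-0.031, -0.144, -0.989, 1.094], [0.0, 0.0, 0.0, 1.0]]
{'clock': 0.1, 'joints': array([-9.65401469e-01,  2.55661278e-01,  1.07144177e-01, -4.14229673e-04,
       -1.42393163e+00, -2.84576609e-01]), 'dq': array([ 0.00046419, -0.00130821,  0.00210091,  0.00011604, -0.00032297,
       -0.00102917]), 'joint_torque': array([-1.30075416e-03, -3.87603164e+01,  2.38474417e+01,  5.37782639e+00,
       -3.80183221e-03, -9.19575712e-06]), 'position': array([ 0.17333142, -0.52149887,  0.23050552]), 'eef_rot': array([-1.59691948e-01,  9.87166530e-01,  8.33925650e-04, -1.70724771e-04]), 'contact_force': array([ 1.24108157,  0.26777953, -0.02614852]), 'wrist_torque': array([-0.03587636, -0.03207116,  0.01980926]), 'width': 0.08523660180693787}
```

View pics/scene0.png

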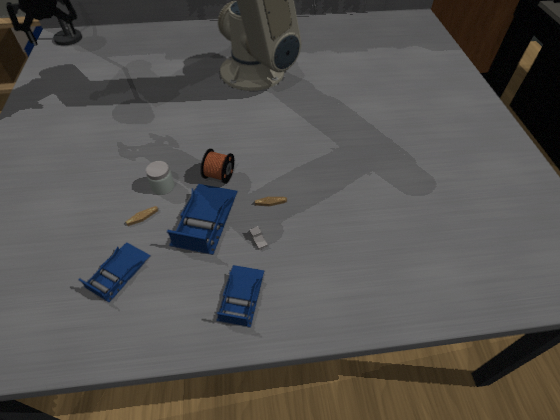

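View pics/top0.png

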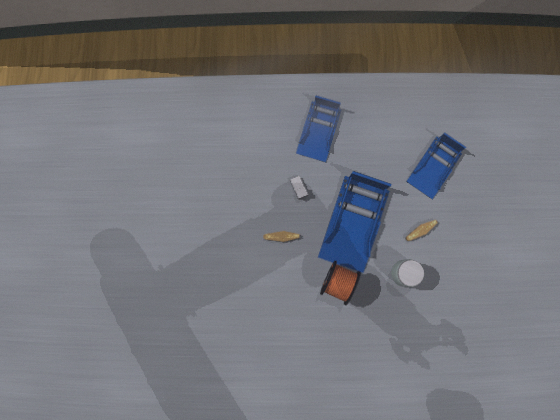

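Candidates for the stand in the top view are (357,220), the largest, and two smaller ones at (319,128) and (437,165). There is only one spool, at (341,283). I choose the stand at (357,220), then check it in a close crop and measure it.

Run:
```python
from h import *
c=dict(np.load('top0.npz')); W=world(c)
im=c['color'][160:320,260:450]; cv2.imwrite('pics/crop0.png',cv2.cvtColor(cv2.resize(im,None,fx=4,fy=3.7,interpolation=cv2.INTER_CUBIC),cv2.COLOR_RGB2BGR))
I=c['color'].astype(int)
blue=(I[...,2]>I[...,0]*1.8)&(I[...,2]>50)
n,l,s,ce=cv2.connectedComponentsWithStats(blue.astype(np.uint8))
for i in range(1,n):
    if s[i][4]>200:
        m=l==i; P=W[m]; P=P[~np.isnan(P).any(1)]
        r=cv2.minAreaRect(P[:,:2].astype(np.float32)*1000)
        print(s[i],r,P[:,2].min(),P[:,2].max())
# counter near
print('counter z',np.nanmedian(W[280:330,230:300,2]), 'spool', W[283,341], )
red=(I[...,0]>I[...,2]*1.5)&(I[...,0]>60)
m=red&(np.abs(W[...,2]-0.06)<.03); 
n,l,s,ce=cv2.connectedComponentsWithStats(red.astype(np.uint8))
for i in range(1,n):
    if 60<s[i][4]<5000: 
        P=W[l==i]; print(s[i],ce[i].round(),np.nanmean(P,0).round(4),np.nanmax(P,0).round(3),np.nanmin(P,0).round(3))
for p in [(410,272),(299,187)]:print(p,W[p[1],p[0]])
```

```text
[297 122  38  40 907] ((806.0804443359375, -84.17749786376953), (71.25997161865234, 79.9798355102539), 72.07965850830078) -0.003556964454278111 0.018968511881198635
[ 407  133   59   66 1585] ((741.13720703125, -360.7360534667969), (74.10195922851562, 133.62228393554688), 53.1559944152832) -0.003702474167882608 0.046568467367260835
[ 318  171   73  101 3757] ((612.537109375, -166.75535583496094), (108.19891357421875, 202.18577575683594), 70.3448257446289) -0.00772334990695378 0.06929723497886542
counter z -0.0006128287342124228 spool [ 0.48024479 -0.12695473  0.06795848]
[406 221  31  20 209] [421. 230.] [ 0.5943 -0.3187  0.0088] [ 0.614 -0.284  0.015] [ 0.573 -0.355 -0.002]
[264 231  35  11 242] [281. 236.] [ 0.5856 -0.0017  0.0092] [0.597 0.037 0.015] [ 0.574 -0.04   0.003]
[325 265  32  36 731] [341. 283.] [ 0.4801 -0.1276  0.066 ] [ 0.518 -0.094  0.076] [ 0.444 -0.162  0.042]
(410, 272) [ 0.50059674 -0.27409344  0.06843321]
(299, 187) [ 0.69678641 -0.04370843  0.01042584]
```

View pics/crop0.png

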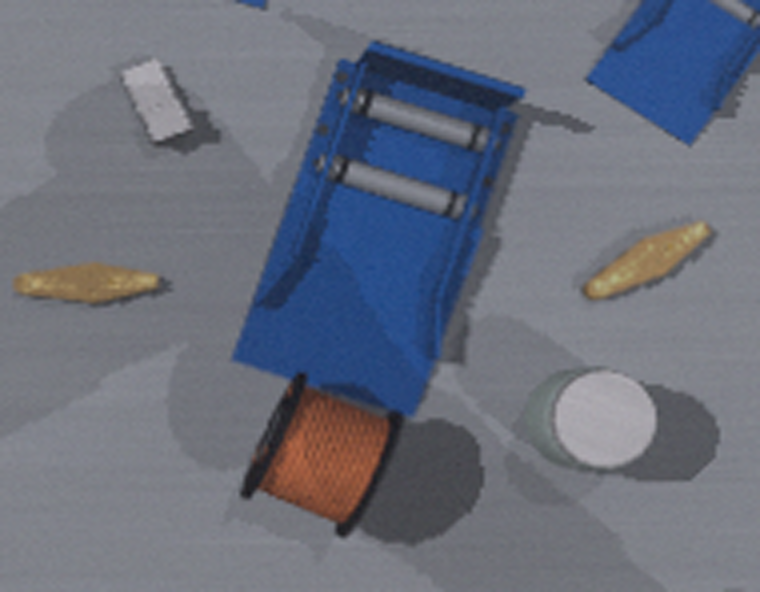

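```bash
cat >> h.py <<'E'
from scipy.optimize import least_squares
def spool(c,W,roi=None,x0=(0.48,-0.13,0.04,1.23),fixz=None,box=None):
    I=c['color'].astype(int)
    m=(I[...,0]>I[...,2]*1.5)&(I[...,0]>50)&np.isfinite(W[...,2])
    m&=(np.hypot(W[...,0]-x0[0],W[...,1]-x0[1])<0.07)&(W[...,2]>x0[2]-.005)
    m=cv2.erode(m.astype(np.uint8),np.ones((3,3)))>0
    P=W[m]
    def f(q):
        a=np.array([np.cos(q[3]),np.sin(q[3]),0]); d=P-np.array([q[0],q[1],q[2]])
        r=d-np.outer(d@a,a)
        return np.r_[np.hypot(np.linalg.norm(r,axis=1),0)-0.033]
    # centre along axis from extents
    q=np.array(x0,float)
    def g(p): # perpendicular offset,z,yaw
        a=np.array([np.cos(p[2]),np.sin(p[2])]); n=np.array([-a[1],a[0]])
        return f([*(p[0]*n+np.array(x0[:2])),p[1],p[2]])
    s=least_squares(g,[0,x0[2],x0[3]],loss='soft_l1',f_scale=.002)
    p=s.x; a=np.array([np.cos(p[2]),np.sin(p[2])]); n=np.array([-a[1],a[0]])
    t=(P[:,:2]-np.array(x0[:2]))@a
    lo,hi=np.percentile(t,[1,99])
    ctr=np.array(x0[:2])+p[0]*n+a*(lo+hi)/2
    return dict(ctr=ctr,z=p[1],yaw=np.degrees(p[2]),ext=hi-lo,n=len(P),rms=np.sqrt(np.mean(g(p)**2)))
E
python3 - <<'E'
from h import *
for n in ['top','scene']:
    c=dict(np.load(n+'0.npz')); W=world(c)
    s=spool(c,W); print(n,s)
    I=c['color'].astype(int)
    blue=(I[...,2]>I[...,0]*1.8)&(I[...,2]>50)
    nn,l,st,ce=cv2.connectedComponentsWithStats(blue.astype(np.uint8))
    i=1+np.argmax(st[1:,4]); P=W[l==i];P=P[np.isfinite(P[:,2])]
    r=cv2.minAreaRect(P[:,:2].astype(np.float32)*1000);print(r)
    th=np.radians(-19.7);ex=np.array([np.cos(th),np.sin(th)]);ey=np.array([-ex[1],ex[0]])
    O=np.array([0.6135,-0.167]); X=(P[:,:2]-O)@ex; Y=(P[:,:2]-O)@ey
    m=P[:,2]>0.055; print('backstop top x',np.percentile(X[m],[5,50,95]),'y',np.percentile(Y[m],[1,99]),'yaw',np.degrees(np.arctan(np.polyfit(Y[m],X[m],1)[0])))
    for lo,hi in [(0,40),(-20,20),(-60,-20)]:
        pass
    # ramp slope region
    m=(X<-0.0)&(X>-.09)&(abs(Y)<.03); A=np.c_[X[m],Y[m],np.ones(m.sum())]; print('ramp',np.linalg.lstsq(A,P[m,2],rcond=None)[0])
    # whole-region rollers: bright gray within footprint
    Xa=(W[...,:2]-O)@ex; Ya=(W[...,:2]-O)@ey
    g=(~blue)&(abs(Ya)<.036)&(Xa>0.015)&(Xa<.088)&(I.min(-1)>70)
    print('rollers',g.sum(),[ (np.mean(Xa[g&(abs(Xa-k)<.015)]),np.mean(Ya[g&(abs(Xa-k)<.015)]),np.median(W[g&(abs(Xa-k)<.015)][:,2]),np.degrees(np.arctan(np.polyfit(Ya[g&(abs(Xa-k)<.015)],Xa[g&(abs(Xa-k)<.015)],1)[0]))) for k in (.03,.074)])
    print('spool in stand',(s['ctr']-O)@ex,(s['ctr']-O)@ey)
E
```

```text
top {'ctr': array([ 0.48148044, -0.1281913 ]), 'z': np.float64(0.03923537647046585), 'yaw': np.float64(66.00088263500166), 'ext': np.float64(0.04516845139618894), 'n': 580, 'rms': np.float64(0.0016328319877718317)}
((612.537109375, -166.75535583496094), (108.19891357421875, 202.18577575683594), 70.3448257446289)
backstop top x [0.09328971 0.09575433 0.0991496 ] y [-0.0422408   0.04278771] yaw -0.19845439007807383
ramp [ 0.15150648 -0.00194895  0.01508341]
rollers 367 [(np.float64(0.02916970419477442), np.float64(-0.0006332033599020082), np.float64(0.01728697141544866), np.float64(0.3618804452750111)), (np.float64(0.0726623117785742), np.float64(-0.0004746858475753186), np.float64(0.017620193909243964), np.float64(-0.2993459741111197))]
spool in stand -0.13737475051520745 -0.007965921885180713
scene {'ctr': array([ 0.48111105, -0.12705584]), 'z': np.float64(0.0383480926425203), 'yaw': np.float64(65.51425543683563), 'ext': np.float64(0.040885083040693784), 'n': 307, 'rms': np.float64(0.0014611086737488811)}
((614.148193359375, -164.7305450439453), (109.12889862060547, 203.36988830566406), 70.83552551269531)
backstop top x [0.09503964 0.09797208 0.10057259] y [-0.03926081  0.04599986] yaw -0.07216431834624791
ramp [0.14580802 0.00202951 0.01395912]
rollers 116 [(np.float64(0.03166481679555054), np.float64(0.0005461127049495988), np.float64(0.017254566786068848), np.float64(0.5022701697552475)), (np.float64(0.07151038922376796), np.float64(0.03516865595321579), np.float64(0.01664922612376374), np.float64(45.473824013913266))]
spool in stand -0.1381052858404687 -0.0070214339130069475<stdin>:20: RankWarning: Polyfit may be poorly conditioned
```

```bash
cat >> h.py <<'E'
from scipy.spatial.transform import Rotation as R
O=np.array([0.6132,-0.1665]); TH=np.radians(-19.7)
EX=np.array([np.cos(TH),np.sin(TH)]); EY=np.array([-EX[1],EX[0]])
def tost(p): p=np.array(p)[:2]-O; return p@EX,p@EY
def target(xs,ys,z,dyaw):
    p=O+xs*EX+ys*EY
    th=TH+np.radians(dyaw)
    # tool x = -standx , tool y = stand y, tool z down
    M=np.array([[-np.cos(th),-np.sin(th),0],[-np.sin(th),np.cos(th),0],[0,0,-1.]]).T.T
    M=np.column_stack([[-np.cos(th),-np.sin(th),0],[-np.sin(th),np.cos(th),0],[0,0,-1]])
    return np.r_[p,z],R.from_matrix(M)
def rel(xs,ys,z,dyaw):
    s=readout.get_state(); C=R.from_quat(s['eef_rot']); p,T=target(xs,ys,z,dyaw)
    return np.degrees((C.inv()*T).as_rotvec()).round(2),C.inv().apply(p-s['position']).round(4)
def st():
    s=readout.get_state(); C=R.from_quat(s['eef_rot']).as_matrix()
    return 't',round(float(s['clock']),2),'stand xy',np.round(tost(s['position']),4),'z',round(float(s['position'][2]),4),'dyaw',np.degrees(np.arctan2(-C[1,0],-C[0,0])-TH).round(2),'F',s['contact_force'].round(2),'w',round(float(s['width']),4)
E
python3 - <<'E'
from h import *
print(st(),rel(-0.22,-0.008,0.2,3),rel(-0.22,-0.008,0.025,3))
c=dict(np.load('top0.npz'));W=world(c)
I=c['color'].astype(int);X=(W[...,:2]-O)@EX;Y=(W[...,:2]-O)@EY
for y in(-.042,.042):
  print([ (k,np.nanpercentile(W[(abs(X-k)<.006)&(abs(abs(Y)-.042)<.006)&(Y*y>0)][:,2],[50,95]).round(3)) for k in (-.05,-.03,0,.03,.06)])
E
```

```text
('t', 0.1, 'stand xy', array([-0.2945, -0.4825]), 'z', 0.2305, 'dyaw', np.float64(38.08), 'F', array([ 1.24,  0.27, -0.03]), 'w', 0.0852) (array([ 9.000e-02, -3.000e-02,  3.508e+01]), array([-0.3513,  0.3275,  0.031 ])) (array([ 9.000e-02, -3.000e-02,  3.508e+01]), array([-0.3513,  0.3272,  0.206 ]))
[(-0.05, array([0.008, 0.017])), (-0.03, array([0.011, 0.026])), (0, array([0.018, 0.027])), (0.03, array([0.02 , 0.027])), (0.06, array([0.01 , 0.026]))]
[(-0.05, array([0.008, 0.024])), (-0.03, array([0.011, 0.026])), (0, array([0.016, 0.027])), (0.03, array([0.018, 0.027])), (0.06, array([0.003, 0.029]))]
```

>>> arm_command(plan=[0, 0, 7, -0.035, 0.033, 0.0, 0.042, 0, 0, 14, -0.07, 0.066, 0.0, 0.042, 0, 0, 21, -0.105, 0.098, 0.0, 0.042, 0, 0, 28, -0.14, 0.131, 0.0, 0.042, 0, 0, 35, -0.176, 0.164, 0.0, 0.042])

```text
clock: 0.6
position: [0.2848, -0.3174, 0.2311]
eef_rot: [0.138, 0.99, 0.0, -0.0]
contact_force: [0.9, 0.6, 0.7]
width: 0.0419
```

```bash
python3 -c "
from h import *
print(st(),rel(-0.22,-0.008,0.2,3))"
```

```text
('t', 0.6, 'stand xy', array([-0.2583, -0.2528]), 'z', 0.2311, 'dyaw', np.float64(3.85), 'F', array([0.86, 0.58, 0.74]), 'w', 0.0419) (array([ 0.02, -0.02,  0.85]), array([-0.0547,  0.2416,  0.0311]))
```

>>> arm_command(plan=[0, 0, 0, -0.011, 0.047, 0.006, 0.042, 0, 0, 0, -0.022, 0.094, 0.012, 0.042, 0, 0, 0, -0.033, 0.141, 0.018, 0.042, 0, 0, 0, -0.044, 0.188, 0.024, 0.042, 0, 0, 0, -0.055, 0.234, 0.03, 0.042])

```text
clock: 1.1
position: [0.4005, -0.1066, 0.2011]
eef_rot: [0.135, 0.991, 0.0, 0.0]
contact_force: [0.5, -0.4, 0.9]
width: 0.042
```

>>> arm_command(plan=[0, 0, 0, 0, 0, 0, 0.042, 0, 0, 0, 0, 0, 0, 0.042])

```text
clock: 1.3
position: [0.4003, -0.1077, 0.2009]
eef_rot: [0.134, 0.991, -0.0, -0.001]
contact_force: [0.3, -0.9, 0.4]
width: 0.0419
```

```bash
python3 -c "
from h import *
print(st(),rel(-0.22,-0.008,0.025,3))
c=cam('top');save(c,'top1.png');W=world(c);s=spool(c,W);print(s,tost(s['ctr']))
c=cam('wrist');save(c,'wr1.png')"
```

```text
('t', 1.3, 'stand xy', array([-0.2203, -0.0164]), 'z', 0.2009, 'dyaw', np.float64(4.3), 'F', array([ 0.3 , -0.88,  0.39]), 'w', 0.0419) (array([-0.03, -0.08,  1.3 ]), array([-0.0012,  0.0084,  0.1758]))
{'ctr': array([ 0.48160785, -0.12853797]), 'z': np.float64(0.039160418068295844), 'yaw': np.float64(65.05268781474378), 'ext': np.float64(0.044851517241641915), 'n': 586, 'rms': np.float64(0.0015781109433911523)} (np.float64(-0.13668695639198467), np.float64(-0.00861895253752341))
```

View pics/wr1.png

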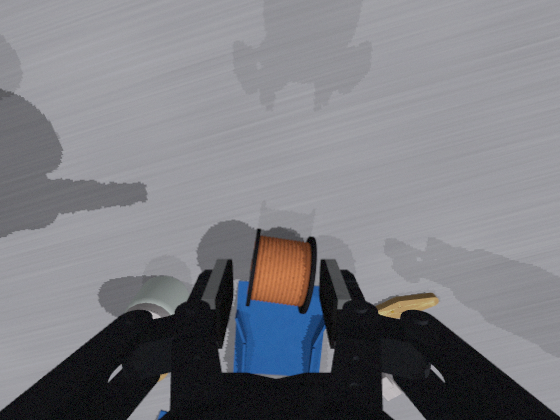

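The wrist view shows the spool at (283,271), just in front of the stand and between the finger lines. I now correct sideways by 8 mm and descend behind it.

>>> arm_command(plan=[0, 0, 1.3, 0, 0.004, 0.035, 0.042, 0, 0, 1.3, 0, 0.008, 0.075, 0.042, 0, 0, 1.3, 0, 0.008, 0.115, 0.042, 0, 0, 1.3, 0, 0.008, 0.15, 0.042, 0, 0, 1.3, 0, 0.008, 0.175, 0.042])

```text
clock: 1.9
position: [0.4008, -0.1023, 0.0245]
eef_rot: [0.148, 0.989, -0.0, -0.001]
contact_force: [-0.8, -0.7, 0.5]
width: 0.0419
```

>>> arm_command(plan=[0, 0, 0, 0, 0, 0, 0.042, 0, 0, 0, 0, 0, 0, 0.042])

```text
clock: 2.1
position: [0.4026, -0.1019, 0.0271]
eef_rot: [0.147, 0.989, -0.0, 0.0]
contact_force: [0.4, -1.0, 1.1]
width: 0.0418
```

```bash
python3 -c "
from h import *
print(st())
c=cam('scene');save(c,'sc2.png');W=world(c);cv2.imwrite('pics/sc2c.png',cv2.cvtColor(cv2.resize(c['color'][120:270,130:310],None,fx=4,fy=4),cv2.COLOR_RGB2BGR))
m=np.isfinite(W[...,2]);X=(W[...,:2]-O)@EX;Y=(W[...,:2]-O)@EY
c=cam('wrist');save(c,'wr2.png')"
```

```text
('t', 2.1, 'stand xy', array([-0.2201, -0.0102]), 'z', 0.0271, 'dyaw', np.float64(2.75), 'F', array([ 0.42, -1.04,  1.08]), 'w', 0.0418)
```

View pics/sc2c.png

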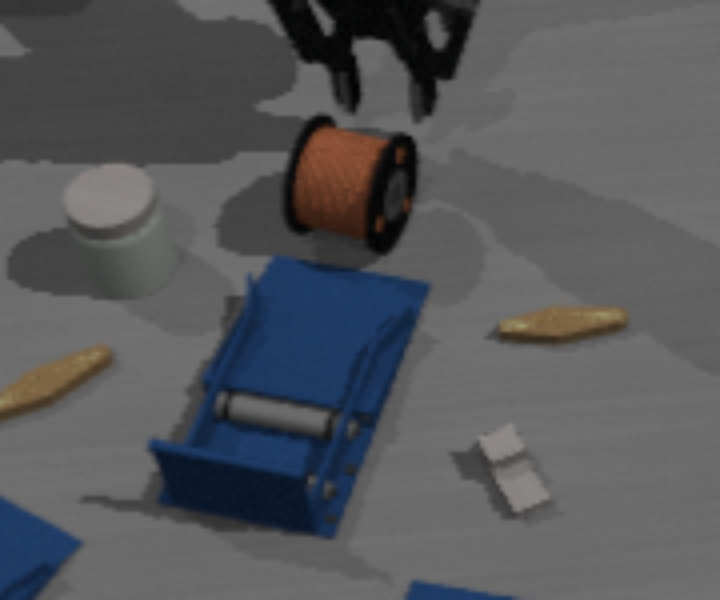

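View pics/wr2.png

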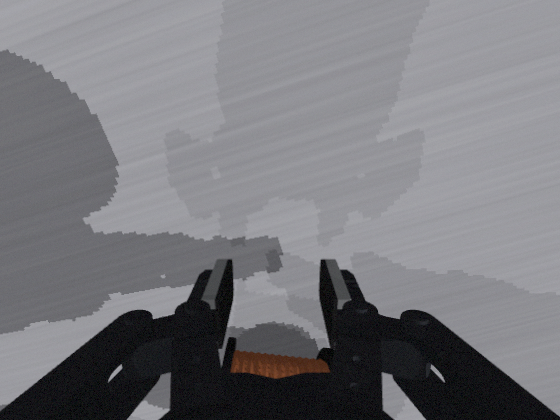

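```bash
python3 -c "
from h import *
c=cam('wrist');W=world(c);X=(W[...,:2]-O)@EX;Y=(W[...,:2]-O)@EY
for v in (265,280,300,330,345,360,370):
  print(v,[(u,round(float(X[v,u]),3),round(float(Y[v,u]),3),round(float(W[v,u,2]),3)) for u in (205,215,225,230,236,280,318,323,328,335,345)])
"
```

```text
265 [(205, -0.208, -0.05, 0.0), (215, -0.23, -0.037, 0.041), (225, -0.229, -0.032, 0.04), (230, -0.227, -0.03, 0.036), (236, -0.209, -0.032, 0.0), (280, -0.21, -0.006, -0.0), (318, -0.211, 0.016, 0.0), (323, -0.232, 0.012, 0.04), (328, -0.232, 0.014, 0.041), (335, -0.232, 0.017, 0.04), (345, -0.212, 0.032, -0.001)]
280 [(205, -0.225, -0.04, 0.047), (215, -0.229, -0.034, 0.053), (225, -0.228, -0.031, 0.051), (230, -0.22, -0.03, 0.037), (236, -0.199, -0.032, 0.0), (280, -0.2, -0.006, 0.0), (318, -0.201, 0.017, -0.0), (323, -0.226, 0.012, 0.043), (328, -0.232, 0.012, 0.054), (335, -0.231, 0.015, 0.053), (345, -0.228, 0.021, 0.047)]
300 [(205, -0.228, -0.036, 0.066), (215, -0.23, -0.032, 0.068), (225, -0.22, -0.03, 0.053), (230, -0.213, -0.03, 0.042), (236, -0.185, -0.031, -0.0), (280, -0.186, -0.005, -0.0), (318, -0.187, 0.018, -0.0), (323, -0.218, 0.012, 0.046), (328, -0.225, 0.012, 0.058), (335, -0.231, 0.012, 0.067), (345, -0.231, 0.016, 0.067)]
330 [(205, -0.23, -0.032, 0.085), (215, -0.219, -0.031, 0.071), (225, -0.21, -0.029, 0.059), (230, -0.164, -0.035, 0.001), (236, -0.164, -0.
[... 464 characters left out ...]
006, 0.099), (345, -0.238, 0.009, 0.099)]
360 [(205, -0.236, -0.028, 0.104), (215, -0.236, -0.025, 0.104), (225, -0.179, -0.032, 0.042), (230, -0.179, -0.029, 0.043), (236, -0.172, -0.027, 0.034), (280, -0.168, -0.004, 0.029), (318, -0.162, 0.018, 0.022), (323, -0.161, 0.021, 0.02), (328, -0.169, 0.022, 0.028), (335, -0.237, 0.005, 0.104), (345, -0.238, 0.008, 0.104)]
370 [(205, -0.237, -0.027, 0.109), (215, -0.236, -0.025, 0.107), (225, -0.178, -0.031, 0.048), (230, -0.173, -0.029, 0.042), (236, -0.173, -0.026, 0.042), (280, -0.169, -0.004, 0.038), (318, -0.168, 0.016, 0.036), (323, -0.167, 0.019, 0.034), (328, -0.167, 0.021, 0.034), (335, -0.238, 0.005, 0.107), (345, -0.238, 0.007, 0.107)]
```

>>> arm_command(plan=[0, 0, 0, 0, 0.003, 0.006, 0.042, 0, 0, 0, 0, 0.0055, 0.011, 0.042, 0, 0, 0, -0.004, 0.0055, 0.011, 0.042, 0, 0, 0, -0.01, 0.0055, 0.011, 0.042, 0, 0, 0, -0.016, 0.0055, 0.011, 0.042])

```text
clock: 2.75
position: [0.4201, -0.1004, 0.0155]
eef_rot: [0.146, 0.989, -0.0, 0.0]
contact_force: [0.1, -0.2, 0.1]
width: 0.0418
```

```bash
python3 -c "
from h import *
print(st())
c=cam('wrist');W=world(c);X=(W[...,:2]-O)@EX;Y=(W[...,:2]-O)@EY;save(c,'wr3.png')
c=cam('top');W=world(c);s=spool(c,W);print(s,tost(s['ctr']))
"
```

```text
('t', 2.75, 'stand xy', array([-0.2041, -0.0029]), 'z', 0.0155, 'dyaw', np.float64(2.85), 'F', array([ 0.12, -0.21,  0.12]), 'w', 0.0418)
{'ctr': array([ 0.48141962, -0.1281215 ]), 'z': np.float64(0.039305512288803815), 'yaw': np.float64(64.19434241997148), 'ext': np.float64(0.04489366337452319), 'n': 514, 'rms': np.float64(0.0015813538930143324)} (np.float64(-0.13700455652066948), np.float64(-0.008290318631108575))
```

View pics/wr3.png

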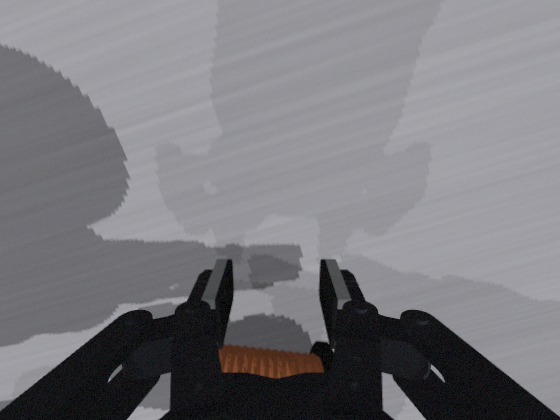

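```bash
python3 -c "
from h import *
c=cam('wrist');W=world(c);X=(W[...,:2]-O)@EX;Y=(W[...,:2]-O)@EY
for v in (280,310,350,358,365,372):
  print(v,[(u,round(float(X[v,u]),3),round(float(Y[v,u]),3),round(float(W[v,u,2]),3)) for u in (215,219,222,226,280,314,318,321,324,327,330,333)])
"
```

```text
280 [(215, -0.214, -0.028, 0.04), (219, -0.214, -0.026, 0.042), (222, -0.214, -0.025, 0.041), (226, -0.212, -0.024, 0.037), (280, -0.192, 0.0, 0.0), (314, -0.193, 0.019, 0.001), (318, -0.193, 0.021, 0.001), (321, -0.207, 0.018, 0.025), (324, -0.212, 0.018, 0.034), (327, -0.216, 0.018, 0.04), (330, -0.216, 0.019, 0.041), (333, -0.216, 0.02, 0.041)]
310 [(215, -0.21, -0.025, 0.056), (219, -0.21, -0.024, 0.055), (222, -0.207, -0.023, 0.051), (226, -0.199, -0.023, 0.039), (280, -0.172, 0.002, -0.0), (314, -0.174, 0.021, 0.0), (318, -0.174, 0.023, -0.0), (321, -0.174, 0.025, -0.0), (324, -0.2, 0.019, 0.038), (327, -0.204, 0.018, 0.045), (330, -0.208, 0.018, 0.05), (333, -0.211, 0.019, 0.055)]
350 [(215, -0.22, -0.019, 0.088), (219, -0.172, -0.028, 0.033), (222, -0.171, -0.027, 0.031), (226, -0.171, -0.025, 0.032), (280, -0.164, 0.002, 0.022), (314, -0.156, 0.021, 0.012), (318, -0.163, 0.022, 0.019), (321, -0.168, 0.022, 0.026), (324, -0.173, 0.022, 0.032), (327, -0.174, 0.023, 0.033), (330, -0.174, 0.025, 0.032), (333, -0.174, 0.026, 0.032)]
358 [(215, -0.22, -0.019, 0.091), (219, -0.22, 
[... 304 characters left out ...]
365 [(215, -0.22, -0.018, 0.093), (219, -0.221, -0.017, 0.094), (222, -0.171, -0.025, 0.041), (226, -0.171, -0.023, 0.041), (280, -0.169, 0.001, 0.037), (314, -0.167, 0.017, 0.035), (318, -0.169, 0.019, 0.037), (321, nan, nan, nan), (324, -0.169, 0.022, 0.036), (327, -0.173, 0.022, 0.041), (330, -0.175, 0.023, 0.043), (333, -0.222, 0.011, 0.093)]
372 [(215, -0.221, -0.018, 0.096), (219, -0.22, -0.017, 0.095), (222, -0.172, -0.024, 0.046), (226, -0.172, -0.022, 0.046), (280, -0.17, 0.001, 0.043), (314, -0.169, 0.017, 0.041), (318, -0.168, 0.019, 0.04), (321, -0.169, 0.02, 0.041), (324, -0.167, 0.022, 0.038), (327, -0.17, 0.022, 0.042), (330, -0.175, 0.022, 0.047), (333, -0.222, 0.011, 0.095)]
```

>>> arm_command(plan=[0, 0, 0, -0.005, 0, 0, 0.042, 0, 0, 0, -0.01, 0, 0, 0.042, 0, 0, 0, -0.014, 0, 0, 0.042, 0, 0, 0, -0.018, 0, 0, 0.042, 0, 0, 0, -0.022, 0, 0, 0.042])

```text
clock: 3.4
position: [0.4407, -0.1068, 0.0153]
eef_rot: [0.147, 0.989, -0.0, -0.0]
contact_force: [-0.7, -1.3, 0.2]
width: 0.042
```

>>> arm_command(plan=[0, 0, 0, -0.004, 0, 0, 0.042, 0, 0, 0, -0.008, 0, 0, 0.042, 0, 0, 0, -0.012, 0, 0, 0.042, 0, 0, 0, -0.016, 0, 0, 0.042, 0, 0, 0, -0.02, 0, 0, 0.042])

```text
clock: 3.9
position: [0.4599, -0.1126, 0.0153]
eef_rot: [0.147, 0.989, 0.0, 0.0]
contact_force: [-0.0, 1.0, -0.2]
width: 0.0417
```

```bash
python3 -c "
from h import *
print(st())
c=cam('top');W=world(c);s=spool(c,W,x0=(.50,-.135,.04,1.23));print(s,tost(s['ctr']));save(c,'t4.png')
c=cam('scene');W=world(c);s=spool(c,W,x0=(.50,-.135,.04,1.23));print(s,tost(s['ctr']))
cv2.imwrite('pics/sc4c.png',cv2.cvtColor(cv2.resize(c['color'][120:270,130:310],None,fx=4,fy=4),cv2.COLOR_RGB2BGR))
"
```

```text
('t', 3.9, 'stand xy', array([-0.1625, -0.0009]), 'z', 0.0153, 'dyaw', np.float64(2.83), 'F', array([-0.04,  0.99, -0.25]), 'w', 0.0417)
{'ctr': array([ 0.50368743, -0.13959571]), 'z': np.float64(0.039913315733000054), 'yaw': np.float64(70.36926325523875), 'ext': np.float64(0.045991137971846355), 'n': 179, 'rms': np.float64(0.0015558105150570494)} (np.float64(-0.11217217080476555), np.float64(-0.011586568033378463))
{'ctr': array([ 0.50671601, -0.13805399]), 'z': np.float64(0.03816675077932791), 'yaw': np.float64(64.78720012412845), 'ext': np.float64(0.04193943695537469), 'n': 351, 'rms': np.float64(0.001427165816522761)} (np.float64(-0.10984055415578708), np.float64(-0.009114171052828171))
```

View pics/sc4c.png

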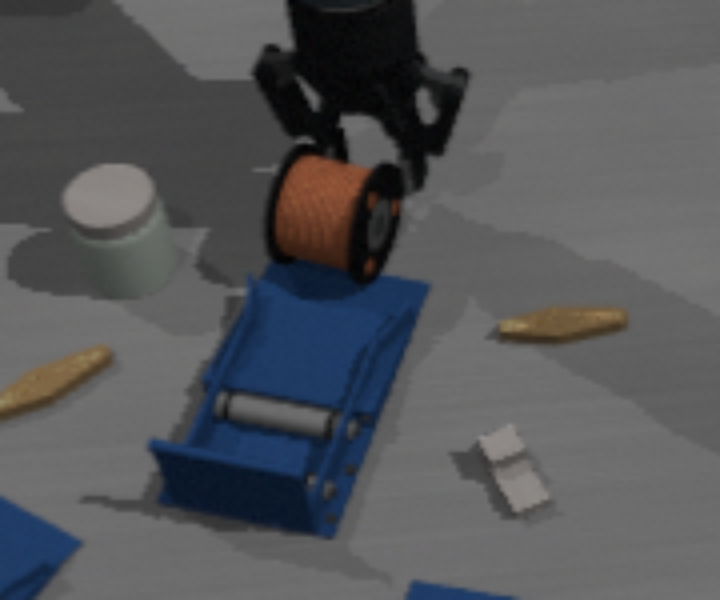

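```bash
python3 -c "
from h import *
print(st())
c=cam('wrist');W=world(c);X=(W[...,:2]-O)@EX;Y=(W[...,:2]-O)@EY;save(c,'wr4.png')
for v in (300,330,340,350,360,370):
  print(v,[(u,round(float(X[v,u]),3),round(float(Y[v,u]),3),round(float(W[v,u,2]),3)) for u in (210,214,218,222,226,230,280,305,310,314,318,321,324,327,330)])
"
```

```text
('t', 4.0, 'stand xy', array([-0.1622, -0.0009]), 'z', 0.0153, 'dyaw', np.float64(2.83), 'F', array([-0.63, -0.28,  0.42]), 'w', 0.0421)
300 [(210, -0.172, -0.025, 0.055), (214, -0.172, -0.024, 0.055), (218, -0.173, -0.022, 0.055), (222, -0.168, -0.022, 0.048), (226, -0.162, -0.022, 0.038), (230, -0.155, -0.021, 0.027), (280, -0.138, 0.003, 0.001), (305, -0.139, 0.017, 0.001), (310, -0.139, 0.02, 0.001), (314, -0.139, 0.022, -0.0), (318, -0.139, 0.024, -0.0), (321, -0.157, 0.021, 0.028), (324, -0.162, 0.021, 0.035), (327, -0.167, 0.02, 0.043), (330, -0.171, 0.02, 0.049)]
330 [(210, -0.174, -0.022, 0.074), (214, -0.163, -0.023, 0.059), (218, -0.159, -0.022, 0.055), (222, -0.158, -0.021, 0.053), (226, -0.151, -0.021, 0.044), (230, -0.143, -0.021, 0.033), (280, -0.138, 0.003, 0.026), (305, -0.134, 0.016, 0.02), (310, -0.133, 0.019, 0.018), (314, -0.139, 0.019, 0.026), (318, -0.145, 0.02, 0.034), (321, -0.147, 0.02, 0.037), (324, -0.147, 0.022, 0.036), (327, -0.155, 0.021, 0.047), (330, -0.16, 0.02, 0.054)]
340 [(210, -0.179, -0.019, 0.084), (214, -0.179, -0.018, 0.084), (218, -0.155, -0
[... 978 characters left out ...]
1), (280, -0.142, 0.002, 0.05), (305, -0.14, 0.013, 0.048), (310, -0.139, 0.015, 0.046), (314, -0.14, 0.017, 0.047), (318, -0.139, 0.019, 0.046), (321, -0.141, 0.019, 0.049), (324, -0.145, 0.02, 0.053), (327, -0.145, 0.021, 0.052), (330, -0.145, 0.022, 0.052)]
370 [(210, -0.179, -0.017, 0.095), (214, -0.179, -0.016, 0.095), (218, -0.179, -0.015, 0.095), (222, -0.14, -0.021, 0.054), (226, -0.14, -0.019, 0.055), (230, -0.14, -0.018, 0.055), (280, -0.139, 0.002, 0.052), (305, -0.139, 0.013, 0.052), (310, -0.139, 0.015, 0.051), (314, -0.138, 0.017, 0.05), (318, -0.138, 0.018, 0.051), (321, -0.14, 0.019, 0.052), (324, -0.143, 0.02, 0.055), (327, -0.143, 0.021, 0.056), (330, -0.143, 0.022, 0.055)]
```

View pics/wr4.png

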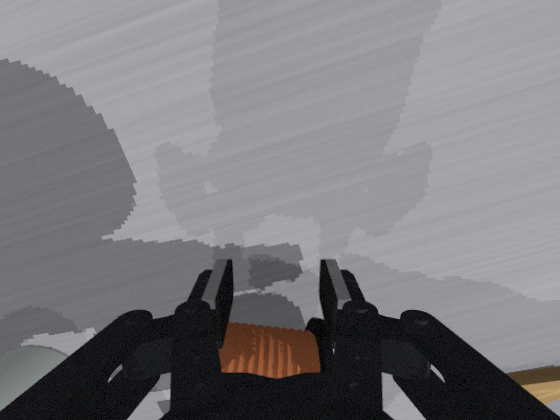

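View pics/t4.png

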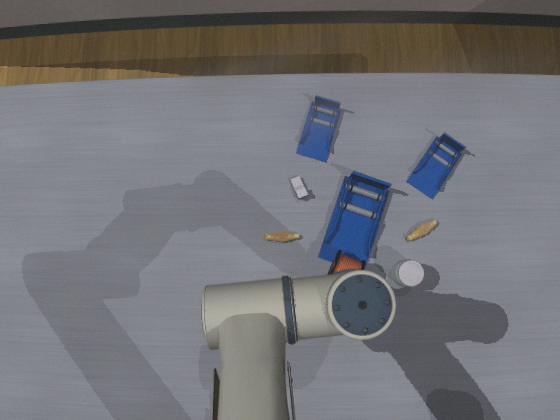

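>>> arm_command(plan=[0, 0, 0, -0.004, -0.0015, 0, 0.042, 0, 0, 0, -0.008, -0.003, 0, 0.042, 0, 0, 0, -0.012, -0.0045, -0.0005, 0.042, 0, 0, 0, -0.016, -0.006, -0.001, 0.042, 0, 0, 0, -0.02, -0.007, -0.0015, 0.042])

```text
clock: 4.55
position: [0.4769, -0.1253, 0.0169]
eef_rot: [0.147, 0.989, -0.0, -0.0]
contact_force: [-2.6, 1.5, 1.8]
width: 0.0419
```

>>> arm_command(plan=[0, 0, 0, -0.004, -0.0002, -0.0006, 0.042, 0, 0, 0, -0.008, -0.0004, -0.0012, 0.042, 0, 0, 0, -0.012, -0.0006, -0.0018, 0.042, 0, 0, 0, -0.016, -0.0008, -0.0024, 0.042, 0, 0, 0, -0.02, -0.001, -0.003, 0.042])

```text
clock: 5.05
position: [0.4952, -0.1318, 0.0198]
eef_rot: [0.147, 0.989, -0.0, -0.001]
contact_force: [-4.3, 2.0, 4.1]
width: 0.0423
```

```bash
cat > look.py <<'E'
from h import *
import sys
tag=sys.argv[1]; x=float(sys.argv[2])
p=O+x*EX-0.008*EY
print(st())
z=.04+max(0,.15*(x+.1))
c=cam('scene');W=world(c);s=spool(c,W,x0=(*p,z,1.2));print(s,tost(s['ctr']))
cv2.imwrite(f'pics/sc{tag}.png',cv2.cvtColor(cv2.resize(c['color'][120:270,130:310],None,fx=4,fy=4),cv2.COLOR_RGB2BGR))
c=cam('top');W=world(c);save(c,f't{tag}.png')
try:
    s=spool(c,W,x0=(*p,z,1.2));print(s,tost(s['ctr']))
except Exception as e: print(e)
E
python3 look.py 5 -0.072
```

```text
('t', 5.05, 'stand xy', array([-0.1227, -0.0071]), 'z', 0.0198, 'dyaw', np.float64(2.83), 'F', array([-4.29,  2.02,  4.15]), 'w', 0.0423)
{'ctr': array([ 0.54051338, -0.15414688]), 'z': np.float64(0.04335912746855837), 'yaw': np.float64(66.37874894716767), 'ext': np.float64(0.042931116209668996), 'n': 377, 'rms': np.float64(0.0014325763767656045)} (np.float64(-0.07259648867085108), np.float64(-0.012872214446291098))
{'ctr': array([ 0.54265956, -0.14691055]), 'z': np.float64(0.04513238397138826), 'yaw': np.float64(68.89212420888008), 'ext': np.float64(0.026126400153774564), 'n': 59, 'rms': np.float64(0.0010125441583441754)} (np.float64(-0.07301525605400247), np.float64(-0.005335955356289083))
```

View pics/sc5.png

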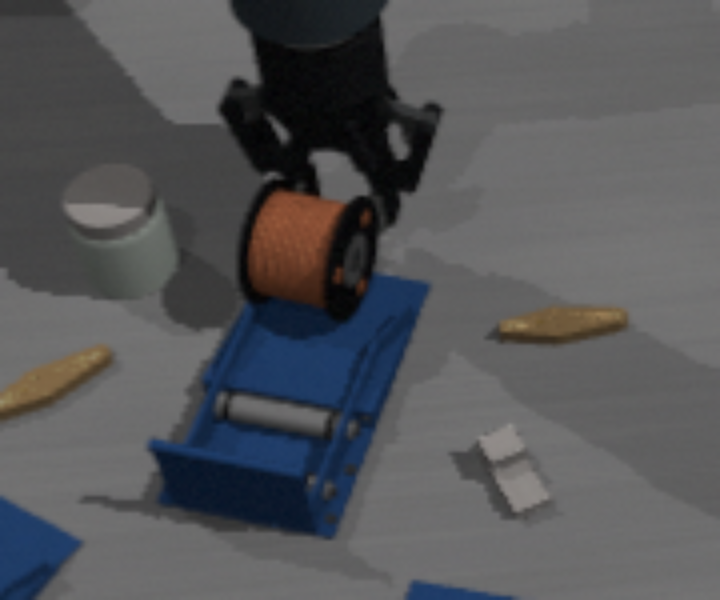

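>>> arm_command(plan=[0, 0, 0, -0.004, -0.001, -0.0006, 0.042, 0, 0, 0, -0.008, -0.002, -0.0012, 0.042, 0, 0, 0, -0.012, -0.003, -0.0018, 0.042, 0, 0, 0, -0.016, -0.004, -0.0024, 0.042, 0, 0, 0, -0.02, -0.004, -0.003, 0.042])

```text
clock: 5.65
position: [0.5124, -0.1413, 0.0224]
eef_rot: [0.147, 0.989, 0.0, -0.001]
contact_force: [-4.0, 1.8, 1.6]
width: 0.0419
```

```bash
python3 look.py 6 -0.052
```

```text
('t', 5.65, 'stand xy', array([-0.1034, -0.0102]), 'z', 0.0224, 'dyaw', np.float64(2.84), 'F', array([-3.99,  1.83,  1.56]), 'w', 0.0419)
{'ctr': array([ 0.55908063, -0.15737269]), 'z': np.float64(0.046232856387383316), 'yaw': np.float64(72.13205007411932), 'ext': np.float64(0.04312092829720163), 'n': 389, 'rms': np.float64(0.001446773721589787)} (np.float64(-0.05402856845183602), np.float64(-0.009650289692134679))
{'ctr': array([ 0.55941848, -0.14988256]), 'z': np.float64(0.05168868192296781), 'yaw': np.float64(76.6477764282234), 'ext': np.float64(0.022627405338593275), 'n': 25, 'rms': np.float64(0.000925627405026666)} (np.float64(-0.05623537798618567), np.float64(-0.00248466404043605))
```

View pics/sc6.png

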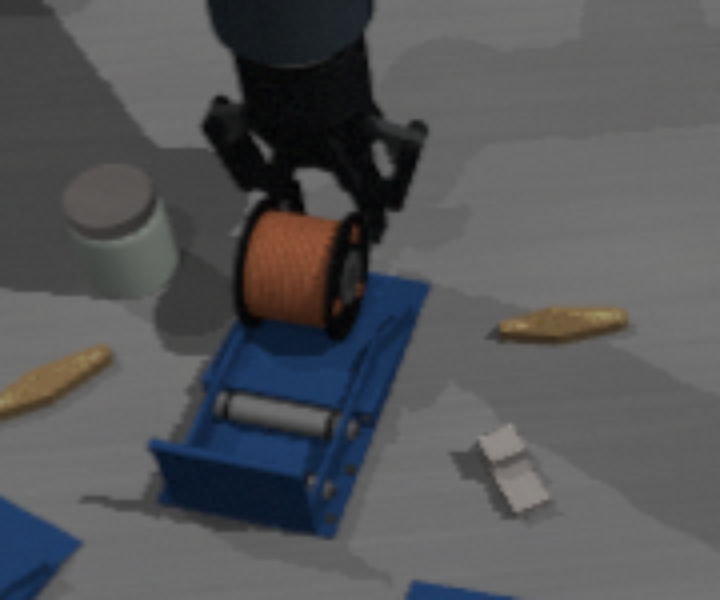

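>>> arm_command(plan=[0, 0, 0, -0.004, 0, -0.0006, 0.042, 0, 0, 0, -0.008, 0, -0.0012, 0.042, 0, 0, 0, -0.012, 0, -0.0018, 0.042, 0, 0, 0, -0.016, 0, -0.0024, 0.042, 0, 0, 0, -0.02, 0, -0.003, 0.042])

```text
clock: 6.25
position: [0.5329, -0.1473, 0.0259]
eef_rot: [0.147, 0.989, -0.0, 0.0]
contact_force: [-2.8, 1.1, 1.9]
width: 0.0423
```

```bash
python3 look.py 7 -0.033
```

```text
('t', 6.25, 'stand xy', array([-0.082, -0.009]), 'z', 0.0259, 'dyaw', np.float64(2.84), 'F', array([-2.84,  1.14,  1.93]), 'w', 0.0423)
{'ctr': array([ 0.57948419, -0.16396688]), 'z': np.float64(0.04929197559475682), 'yaw': np.float64(71.08511456259212), 'ext': np.float64(0.043666709465154004), 'n': 431, 'rms': np.float64(0.001377690959066601)} (np.float64(-0.03259634168554288), np.float64(-0.008980575838191243))
index -1 is out of bounds for axis 0 with size 0
```

View pics/sc7.png

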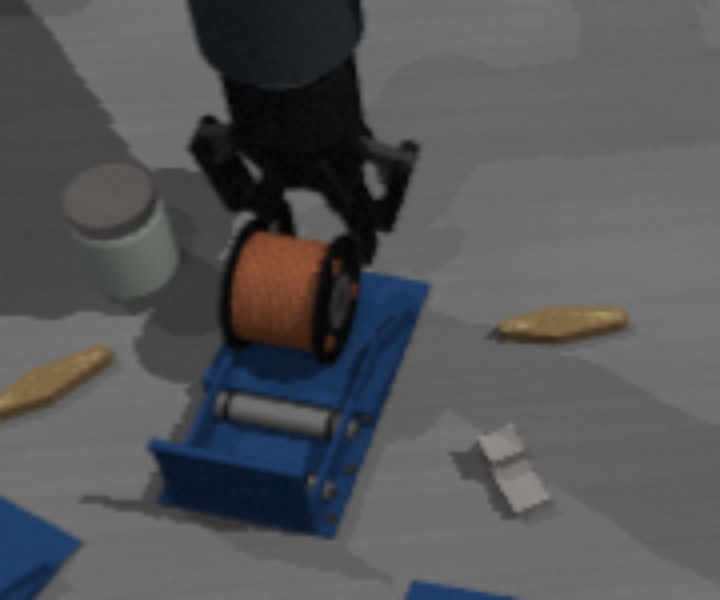

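>>> arm_command(plan=[0, 0, 0, -0.004, 0, -0.0007, 0.042, 0, 0, 0, -0.008, 0, -0.0014, 0.042, 0, 0, 0, -0.012, 0, -0.002, 0.042, 0, 0, 0, -0.016, 0, -0.0026, 0.042, 0, 0, 0, -0.02, 0, -0.0032, 0.042])

```text
clock: 6.85
position: [0.5521, -0.1531, 0.0291]
eef_rot: [0.147, 0.989, -0.0, 0.0]
contact_force: [-2.4, 1.4, 1.3]
width: 0.0421
```

>>> arm_command(plan=[0, 0, 0.3, -0.004, 0, -0.0007, 0.042, 0, 0, 0.6, -0.008, 0, -0.0014, 0.042, 0, 0, 0.9, -0.012, 0, -0.002, 0.042, 0, 0, 1.2, -0.016, 0, -0.0026, 0.042, 0, 0, 1.5, -0.02, 0, -0.0032, 0.042])

```text
clock: 7.35
position: [0.5712, -0.1589, 0.0323]
eef_rot: [0.16, 0.987, 0.0, 0.0]
contact_force: [-2.3, 0.9, 1.6]
width: 0.0417
```

```bash
python3 look.py 8 0.008
```

```text
('t', 7.35, 'stand xy', array([-0.0421, -0.0069]), 'z', 0.0323, 'dyaw', np.float64(1.31), 'F', array([-2.31,  0.95,  1.6 ]), 'w', 0.0417)
{'ctr': array([ 0.61740801, -0.17714413]), 'z': np.float64(0.05515147543297009), 'yaw': np.float64(70.53415353638871), 'ext': np.float64(0.04342501589643413), 'n': 446, 'rms': np.float64(0.0013361087181111187)} (np.float64(0.007549807040061958), np.float64(-0.008602631354892318))
index -1 is out of bounds for axis 0 with size 0
```

View pics/sc8.png

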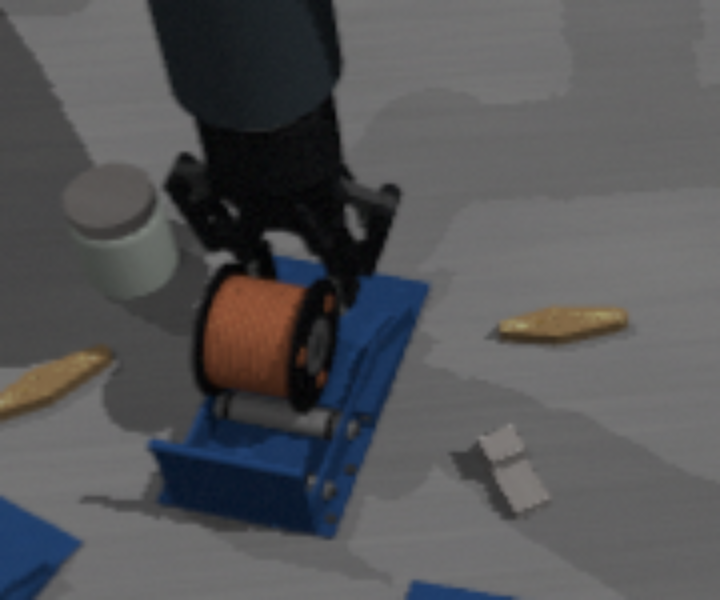

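>>> arm_command(plan=[0, 0, 0.3, -0.004, 0, -0.0007, 0.042, 0, 0, 0.6, -0.008, 0, -0.0013, 0.042, 0, 0, 0.9, -0.011, 0, -0.0018, 0.042, 0, 0, 1.2, -0.014, 0, -0.0023, 0.042, 0, 0, 1.3, -0.0165, 0, -0.0027, 0.042])

```text
clock: 7.95
position: [0.5869, -0.1641, 0.035]
eef_rot: [0.171, 0.985, -0.0, 0.0]
contact_force: [-1.9, 0.4, 1.4]
width: 0.0422
```

>>> arm_command(plan=[0, 0, 0, -0.0025, 0, -0.0003, 0.042, 0, 0, 0, -0.0045, 0, -0.0005, 0.042, 0, 0, 0, -0.0065, 0, -0.0005, 0.042, 0, 0, 0, -0.0085, 0, -0.0005, 0.042, 0, 0, 0, -0.0105, 0, -0.0005, 0.042])

```text
clock: 8.45
position: [0.5968, -0.1676, 0.0355]
eef_rot: [0.171, 0.985, 0.0, 0.0]
contact_force: [-0.2, 0.1, 0.3]
width: 0.0423
```

```bash
python3 look.py 9 0.04
```

```text
('t', 8.45, 'stand xy', array([-0.0151, -0.0066]), 'z', 0.0355, 'dyaw', np.float64(0.03), 'F', array([-0.2 ,  0.07,  0.33]), 'w', 0.0423)
{'ctr': array([ 0.65544419, -0.19117926]), 'z': np.float64(0.05456688168064044), 'yaw': np.float64(70.19450145673466), 'ext': np.float64(0.04386477603895391), 'n': 452, 'rms': np.float64(0.0013059072607961811)} (np.float64(0.04809091994131101), np.float64(-0.008994485339172865))
index -1 is out of bounds for axis 0 with size 0
```

View pics/sc9.png

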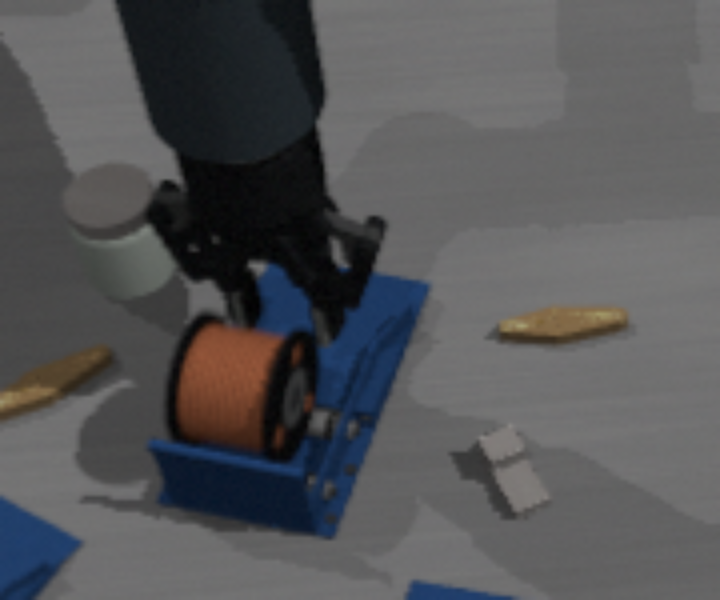

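>>> arm_command(plan=[0, 0, 0, 0, 0, 0, 0.042, 0, 0, 0, 0, 0, 0, 0.042, 0, 0, 0, 0.005, 0, 0, 0.042, 0, 0, 0, 0.015, 0, -0.002, 0.042, 0, 0, 0, 0.03, 0, -0.006, 0.042])

```text
clock: 9.05
position: [0.5673, -0.1572, 0.0412]
eef_rot: [0.171, 0.985, -0.0, -0.0]
contact_force: [0.1, 0.2, 0.9]
width: 0.0421
```

```bash
python3 look.py 10 0.05
```

```text
('t', 9.05, 'stand xy', array([-0.0464, -0.0067]), 'z', 0.0412, 'dyaw', np.float64(0.02), 'F', array([0.12, 0.16, 0.91]), 'w', 0.0421)
{'ctr': array([ 0.65989838, -0.19239105]), 'z': np.float64(0.052678058727958534), 'yaw': np.float64(69.77808404194161), 'ext': np.float64(0.04258872933071105), 'n': 412, 'rms': np.float64(0.0012893762796523786)} (np.float64(0.05269290117917109), np.float64(-0.00863386191799989))
{'ctr': array([ 0.65982475, -0.18977273]), 'z': np.float64(0.05379607401368037), 'yaw': np.float64(71.5150685065859), 'ext': np.float64(0.03590206752105579), 'n': 137, 'rms': np.float64(0.001379093020086264)} (np.float64(0.05174095239105579), np.float64(-0.006193612192910675))
```

Seated at about x = 52 mm. I retreat further back and up, clear of the view.

>>> arm_command(plan=[0, 0, 0, 0.02, 0, -0.01, 0.042, 0, 0, 0, 0.04, 0, -0.03, 0.042, 0, 0, 0, 0.06, 0, -0.06, 0.042, 0, 0, 0, 0.085, 0, -0.09, 0.042, 0, 0, 0, 0.11, 0, -0.12, 0.042])

```text
clock: 9.65
position: [0.4636, -0.1202, 0.1625]
eef_rot: [0.171, 0.985, -0.0, 0.0]
contact_force: [0.5, -0.7, 0.2]
width: 0.0417
```

>>> arm_command(plan=[0, 0, 0, 0.02, 0.03, -0.01, 0.042, 0, 0, 0, 0.04, 0.07, -0.02, 0.042, 0, 0, 0, 0.05, 0.11, -0.03, 0.042, 0, 0, 0, 0.05, 0.14, -0.03, 0.042, 0, 0, 0, 0.05, 0.15, -0.03, 0.042])

```text
clock: 10.15
position: [0.4685, 0.0401, 0.1919]
eef_rot: [0.169, 0.986, 0.001, 0.001]
contact_force: [0.3, 0.1, -0.3]
width: 0.0423
```

```bash
python3 look.py 11 0.052
python3 - <<'E'
from h import *
c0=dict(np.load('scene0.npz'));c=cam('scene')
for n,c0 in (('scene',c0),('top',dict(np.load('top0.npz')))):
    c=cam(n);W0=world(c0);W=world(c)
    for nm,p in dict(jar=(.5006,-.2741),blk=(.6968,-.0437),ta=(.5943,-.3187),tb=(.5856,-.0017)).items():
        f=lambda W:np.nanmean(W[(np.hypot(W[...,0]-p[0],W[...,1]-p[1])<.05)&(W[...,2]>.006)],0).round(4)
        print(n,nm,f(W0),f(W))
E
```

```text
('t', 10.15, 'stand xy', array([-0.2059,  0.1457]), 'z', 0.1919, 'dyaw', np.float64(0.19), 'F', array([ 0.34,  0.1 , -0.3 ]), 'w', 0.0423)
{'ctr': array([ 0.65980547, -0.19189515]), 'z': np.float64(0.05266210149840658), 'yaw': np.float64(68.91514276951192), 'ext': np.float64(0.043313127542993435), 'n': 418, 'rms': np.float64(0.001219531727740599)} (np.float64(0.05243826355365663), np.float64(-0.00819830574905424))
{'ctr': array([ 0.65912527, -0.19434654]), 'z': np.float64(0.05329063283614564), 'yaw': np.float64(70.49467992890771), 'ext': np.float64(0.04518658082379954), 'n': 546, 'rms': np.float64(0.0017214861237871983)} (np.float64(0.052624226370711825), np.float64(-0.010735505780926488))
scene jar [ 0.5129 -0.2705  0.0486] [ 0.5127 -0.2704  0.0485]
scene blk [ 0.6977 -0.0423  0.0133] [ 0.6981 -0.0421  0.013 ]
scene ta [ 0.5965 -0.3165  0.0082] [ 0.5969 -0.3168  0.0082]
scene tb [ 0.5879 -0.0011  0.0084] [ 5.881e-01 -1.000e-04  8.500e-03]
top jar [ 0.499  -0.2701  0.0591] [ 0.4989 -0.2701  0.0593]
top blk [ 0.6951 -0.0424  0.0144] [ 0.695  -0.0427  0.0143]
top ta [ 0.595  -0.3198  0.0092] [ 0.5946 -0.3189  0.0092]
top tb [ 5.854e-01 -1.000e-04  9.400e-03] [ 5.855e-01 -3.000e-04  9.400e-03]
```

View pics/t11.png

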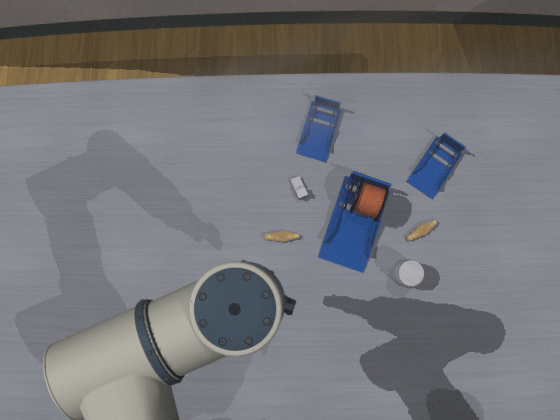

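View pics/sc11.png

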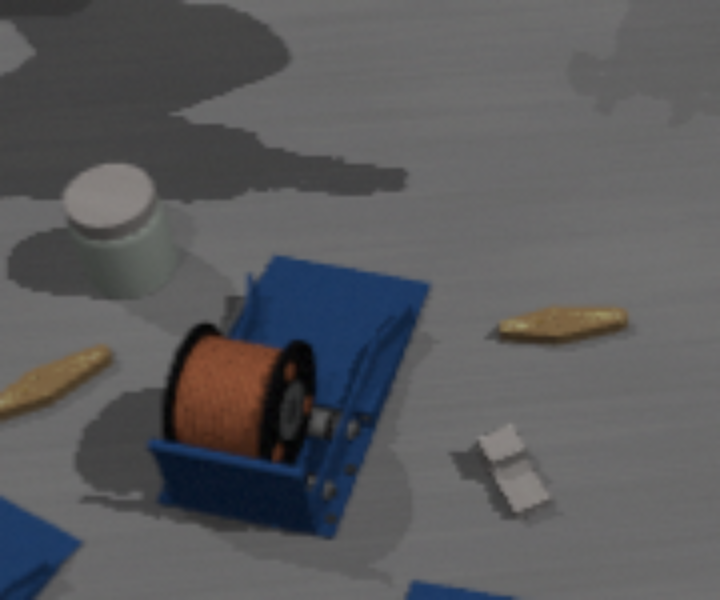

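Top view: the spool sits at pixel (371,200) between the rollers at the back stop, and the hand is well clear. I hand the job in.

```bash
python3 -c "
from h import *
print(st()); print(workorder.close_job())"
```

```text
('t', 10.4, 'stand xy', array([-0.2056,  0.1424]), 'z', 0.1913, 'dyaw', np.float64(-0.01), 'F', array([-1.03,  0.28,  0.35]), 'w', 0.0416)
the job is handed in; nothing more can be done
None
```

The spool is seated between the two rollers of the largest blue stand, and the job was handed in at 10.4 s. No verdict was reported. I pushed it from behind with the fingertips on its flanges, up the ramp and over the front roller, then backed the hand away and up.

**Last checks:**
- **Spool position:** x is about 52.5 mm (target 52) and the axis is within about 1.5° of the rollers. It read the same in pictures about a second apart.
- **Spool height:** measured 53 mm against the nominal 55. The cameras also read it about 1 to 2 mm low at the start, so this is probably about 54 mm.
- **Jar, key-dip block and hammer tails:** all within 1 mm of where they were.
- **Hand:** about 0.3 m from the spool, touching nothing.

**Not ideal:**
- **Sideways position:** the spool sits 8 mm (scene camera) to 11 mm (top camera) off centre towards the −y cheek. That is inside the roughly 13 mm tolerance, but it is not centred.
- **Axis on the way up:** it started about 4 to 5° out of line and did not straighten on the level. It came into line only on the ramp, around where the cheeks flare, with push forces of about 5 N.
- **Camera disagreement:** the wrist and top cameras differed by about 4 mm on the spool's sideways position early on.

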